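# Load the dial press, index it and press the pedal

## Task

Take the handle blank out of the wooden rack and lay it flat between the walls of the yellow nest on the dial, brass end towards the hub and close up to the inner stop; there is room for the fingers only at its dark wooden end. Then turn the dial one position anticlockwise (seen from above) by its black-topped posts, so that the blank clicks into place under the die, and press the pedal fully down to its stop, hold it there for half a second and let it come back up. Leave the blank lying in its nest under the die, and do not disturb the oil bottle, parts bin, screwdriver or offcut.

Things in the scene. Friction and masses are not known exactly. Their poses are not given: they have to be found in the camera images.
- blank: handle blank, a bar 110 x 24 mm, 18 mm high, 0.1 kg: dark wood on its -x half, brass on its +x half. Origin at the centre of its underside, x along its length towards the brass end, z up. It starts lying in the wooden rack, underside 20 mm above the bench
- rack: pale wooden rack fixed on the bench, 46 mm wide; origin under the blank's middle, brass end to its -x. Walls 44 mm high (above the bench) flank the blank closely from x = -3 to 66 mm and close its wooden end; the brass from x = -5 to -55 mm lies free on a rail 15 mm wide, 20 mm high. The blank lifts straight up out of it
- brass_tip (a point): centre of the lower edge of the blank's brass end face, 55 mm from the blank's origin
- nest (a point): yellow radial channel on the dial. Origin on its floor (60 mm above the bench), 90 mm from the hub axis, at the origin of a fully pushed-in blank; x to the hub (as the blank's x), z up. Walls 32 mm apart inside, 5 thick, 22 above the floor, at x = 4 to 56 mm; stop face at x = 55.5; further out, to x = -56, a bare rail 15 mm wide, 15 above the dial plate. Three grey ones alike
- hub (a point): top of the hub, on the dial's axis, 75 mm above the bench. The dial's plate has radius 115 mm, top face 45 mm above the bench; a loaded blank reaches 145 mm from the axis
- post (a point): top end of one turning post, 100 mm above the bench, the one standing near side and left (+y) at the start, 135 degrees clockwise from the yellow nest. Upright post 16 mm thick, black cap 18 mm thick and 22 mm long at its top, standing on the plate 100 mm from the dial's axis, halfway between two nests; four such posts at 90 degree steps
- dial (a joint): turn of the dial, rad, anticlockwise positive seen from above; spring detents at 0 (start), 1.571 (yellow nest under the die) and 3.142; end stops at -0.15 and 3.29
- press: frame of the press, fixed; origin on the bench under the dial's axis. Die over x = 60 mm, y = 0, its face 104 mm above the bench when up; its round blue head (radius 26 mm, from 130 mm up) hangs on a blue arm from a blue column 210 mm high at x = y = 128 mm. The yellow nest starts on the -y side, in the open
- pedal_pad (a point): middle of the pedal's black rubber tread, on its top face, 79 mm above the bench when up, 50 mm when down, 115 mm from the hinge. The pedal is a steel plate 145 x 72 mm on a blue base 170 x 100 mm, its hinge at the end away from the robot, 40 mm above the bench. The point's x axis points from the tread to the hinge (level when up)
- pedal (a joint): pedal angle, rad: 0 up, 0.25 down at its stop; about 9 N at the tread hold it down. It springs back up. The die comes down with it
- oil: oil bottle with red cap, radius 22 mm, 100 mm high, origin under its centre; leave alone
- bin: yellow open parts bin, 100 x 70 x 45 mm, origin under its centre; leave alone
- driver: screwdriver lying on the bench, x along it; leave alone
- offcut: dark wooden cylinder, radius 16 mm, 30 mm high, origin under its centre; leave alone
There are look-alikes about, which are no part of the job. Leave any purple look-alike of the blank alone. What is shaped like the part that bears pedal_pad but red is not meant.

How it is judged:
By the outcome, as a careful person would: the job done as asked, in the order asked, and still so for the second after the job is handed in, with the robot touching nothing.
It also fails if it takes over 72 s, if anything falls off the work surface, if the arm or the gripper's body presses on something with over 40 N, if the wrist force passes 120 N, or if a joint passes its speed limit or range.

## Robot

A 6-joint arm with a two-finger parallel gripper is mounted at the origin on the work surface. World frame = base frame: x ahead of the robot, y to its left, z up, the work surface at z = 0. Lengths are in m, angles in rad, forces in N, time in s.
With the tool pointing down it reaches from about 0.275 to 0.825 m from the base axis. Payload 5.2 kg.
Tool frame: the origin (TCP) lies midway between the tips of the shut fingers; the grasp point (between the pads) lies bot.tcp_to_grasp behind it (bot.tcp_to_grasp is the distance from the TCP to the grasp point, in m); z points along the fingers, y is the line along which they close (so a half turn about z gives the same grasp; the last joint's range is limited). The gripper opens to 93 mm and grips with 3 to 60 N. Pads are 15 mm wide; open, the fingers measure 128 mm over their backs; the gripper's body (75 mm by 188 mm) begins 65 mm behind the grasp point.
Start: joints at [1.06, 0.259, 1.535, -0, 1.348, -0.203], TCP at [0.167, 0.524, 0.219] pointing down, gripper open.
Joint ranges: [-3.14, 3.14], [-0.91, 2.08], [0.19, 2.58], [-1.22, 4.36], [0.22, 2.71], [-3.12, 3.12]. Speed limits (rad/s): [2.57, 2.57, 3.14, 3.14, 3.14, 3.14].

## Interface

Orientations are given as a rotation vector (axis times angle).
In Python, from bench import readout, read_camera, bot gives the robot as it stands. The module is installed in compiled form; this text tells all that it offers.
- The arm moves only by the tool play_rows, never from a script. Its argument "moves" is one flat list of numbers, 5 for each row, row after row: the closure, from -1 (fully open) to 1 (shut), then the shift along the tool's x, y, z in m, then the turn about the tool's z in degrees. In form: [gripper, dx, dy, dz, twist, gripper, dx, dy, dz, twist, ...]. A call has 1 to 20 rows; each row shifts and turns the commanded pose from where the row before left it, along the tool's axes as they then stand; what a row does not reach is not made up. A row lasts 1/12 s, in which the tool goes at most 41.7 mm and 7.16 degrees, less where a joint would pass 70% of its speed; a pose out of reach is approached as far as the arm can. A call is refused whole if a number of a shift passes 0.0417 or a number of a turn 7.16, either way. A call with a gripper value outside its range is refused whole. The fingers move at their own pace and stop on an object; the grip force is fixed at half the most. Time passes only in rows, so rows that do not move let the fingers close. It gives the time, the measured TCP pose, the force, the opening and the grip force at its end, in the units of the state.
- readout.read_state(): the state, without advancing time (a new reading comes with each control period).
- read_camera(name): name is "scene" or "side" or "wrist"; returns a dict with "img" (400x640x3 uint8, blue, green, red), "fovy" (degrees; the focal length in pixels is half the picture's height over the tangent of half this angle, whatever the lens; pixels are square), "cx", "cy" (the principal point, pixels), "k1" (the pictures are not rectified: a ray, as slopes to the right and down, at radius r is drawn at 1 + k1 r^2 times it, then the intrinsics apply), "position" and "attitude" of the camera in the world. Camera axes: x right, y up, looking along -z (the intrinsics and any distortion apply to the point x, -y, -z); pixel columns grow to the right and rows downward; lengths in m; the calibration is good to about 2 mm. A picture is of the moment at which its call begins. There is no depth.
- bot.hand_in(): hands the job in; it is judged then, once.
The state is a dict: "t": time; "joint_pos": joint angles; "joint_velocities": joint speeds; "joint_efforts": joint torques, N m; "tcp_pos": TCP position; "orientation": TCP orientation; "ft_force": force on the tool from outside, world axes, zero at the start; "torque": the same for the moment, N m; "finger_gap": finger opening in m; "finger_force": force on a finger pad.
Only numpy, scipy, OpenCV 4.12 (cv2) and the standard library are available. Lean on these libraries where they do the work, as an engineer would, in place of code of your own. Each camera call takes 0.05 s, during which the arm holds its last target. There are 200 camera calls.

## Working session

There is one attempt and no reset: what is moved stays moved. The work goes in short steps, Python scripts to look and compute and a tool call to move; the robot and the scene stay as the last step left them, time stands still between calls to the robot, and variables do not carry over. Pictures are saved under pics/ and viewed, at most 10 in all, crops included, and the job is handed in when it is done.

Besides the shell and the picture viewer there is one more tool, called after ">>>" as name(argument=value, ...), one argument or row to a line, values as JSON. play_rows: Moves the arm, as the interface text tells. Its arguments: {"type":"object","properties":{"moves":{"type":"array","items":{"type":"number"}}},"required":["moves"]}

```bash
mkdir -p pics; cat > h.py <<'E'
import numpy as np, cv2
from scipy.spatial.transform import Rotation as R
from bench import readout, read_camera, bot
def rot(a):
    a=np.array(a,float)
    if a.shape==(3,3): return a
    if a.size==3: return R.from_rotvec(a).as_matrix()
    return a
def cam(n):
    return read_camera(n)
def K(c): 
    f=200/np.tan(np.radians(c["fovy"])/2); return f
def ray(c,u,v):
    f=K(c); d=np.array([(u-c["cx"])/f,(v-c["cy"])/f]); s=d.copy()
    for _ in range(30): s=d/(1+c["k1"]*(s@s))
    return rot(c["attitude"])@np.array([s[0],-s[1],-1])
def onz(c,u,v,z):
    d=ray(c,u,v); p=np.array(c["position"]); return p+d*(z-p[2])/d[2]
def proj(c,P):
    q=rot(c["attitude"]).T@(np.array(P)-c["position"]); s=np.array([q[0],-q[1]])/-q[2]
    return s*(1+c["k1"]*(s@s))*K(c)+[c["cx"],c["cy"]]
E
python3 - <<'E'
from h import *
import pickle
C={}
for n in ["scene","side","wrist"]:
    c=cam(n); C[n]=c; cv2.imwrite(f"pics/{n}0.png",c["img"])
    print(n,{k:v for k,v in c.items() if k!="img"})
pickle.dump(C,open("c0.pkl","wb"))
print(readout.read_state(),bot.tcp_to_grasp)
E
```

```text
scene {'fovy': 45.6367585889915, 'cx': 316.9870137155857, 'cy': 199.8617652531393, 'k1': -0.0717647051810759, 'position': array([1.20804336, 0.23041107, 1.1572852 ]), 'attitude': array([0.40348318, 0.58776538, 1.85363587])}
side {'fovy': 42.009123573634405, 'cx': 324.6735513430405, 'cy': 197.21341920834865, 'k1': 0.0013606565000934942, 'position': array([-0.02574423, -0.90868204,  1.09373908]), 'attitude': array([ 0.75518194, -0.21271661, -0.52941542])}
wrist {'fovy': 67.48269158865828, 'cx': 316.78665248873403, 'cy': 199.1114842828923, 'k1': -0.03129012012526008, 'position': array([0.09674443, 0.54643462, 0.38496007]), 'attitude': array([-0.23124898, -0.16667277,  1.25532226])}
{'t': 0.15, 'joint_pos': array([ 1.06018319e+00,  2.59139086e-01,  1.53580891e+00,  4.03872778e-06,
        1.34798648e+00, -2.02786238e-01]), 'joint_velocities': array([ 0.00103857, -0.00273074, -0.00254933, -0.0005032 ,  0.00235184,
        0.00043176]), 'joint_efforts': array([ 2.63358044e-03, -4.37633550e+01, -2.84235567e+01,  7.18675065e-02,
        3.79332318e-02, -1.15039343e-04]), 'tcp_pos': array([0.16641102, 0.52379677, 0.21803747]), 'orientation': array([-4.81555428e-01, -3.10398743e+00,  1.97259366e-03]), 'ft_force': array([-1.41020812,  0.29928697,  0.51678266]), 'torque': array([0.01662603, 0.07420976, 0.00871829]), 'finger_force': 0.0, 'finger_gap': 0.09282027855359286} 0.0188
```

View pics/scene0.png

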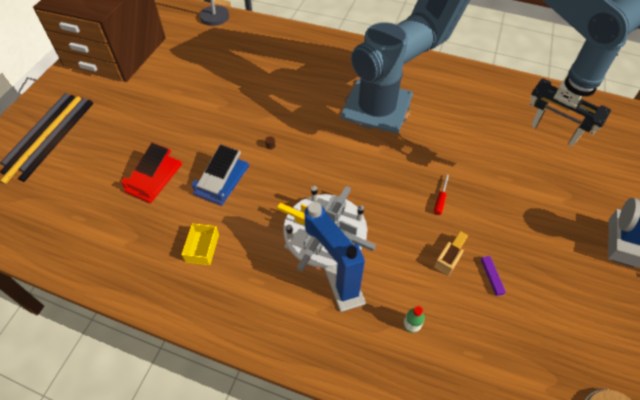

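View pics/side0.png

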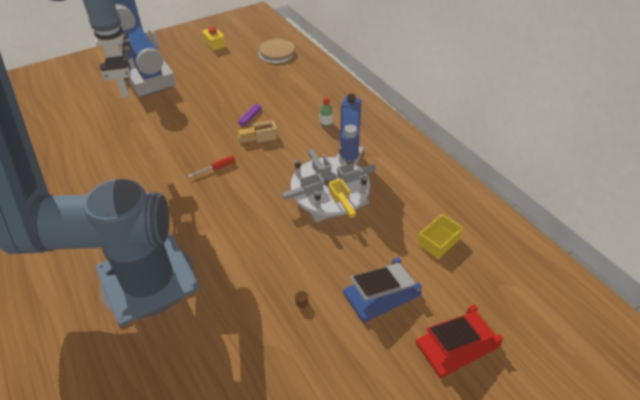

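Scene view: the yellow nest is at about (292,211), the rack at (452,250), the blue-based pedal at (222,172), with a red decoy pedal and a purple decoy blank. I'll enlarge these areas.

```bash
cat >> h.py <<'E'
def crop(img,u,v,w,hh,s):
    o=cv2.resize(img[v:v+hh,u:u+w],None,fx=s,fy=s,interpolation=cv2.INTER_CUBIC)
    for i in range(0,w,10):
        cv2.putText(o,str(u+i),(i*s,8),0,.3,(255,255,255),1); cv2.line(o,(i*s,10),(i*s,14),(255,255,255),1)
    for j in range(0,hh,10):
        cv2.putText(o,str(v+j),(0,j*s+3),0,.3,(0,255,255),1); cv2.line(o,(20,j*s),(24,j*s),(0,255,255),1)
    return o
E
python3 - <<'E'
from h import *
import pickle
C=pickle.load(open("c0.pkl","rb"))
a=C["scene"]["img"];b=C["side"]["img"]
M=np.zeros((600,800,3),np.uint8)
def put(x,y,o): M[y:y+o.shape[0],x:x+o.shape[1]]=o
put(0,0,crop(a,270,180,110,94,4)[:300,:]); 
put(445,0,crop(a,432,228,44,50,8)[:300]); 
put(0,302,crop(b,280,148,100,74,4)); put(405,302,crop(b,232,114,50,37,7)[:296])
put(0,302,crop(b,280,148,100,74,4))
cv2.imwrite("pics/m1.png",M)
N=np.zeros((600,800,3),np.uint8)
M=N
put(0,0,crop(a,188,140,64,66,6)); put(390,0,crop(b,340,255,82,66,5))
cv2.imwrite("pics/m2.png",N[:400])
E
```

```text
(no output)
```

View pics/m1.png

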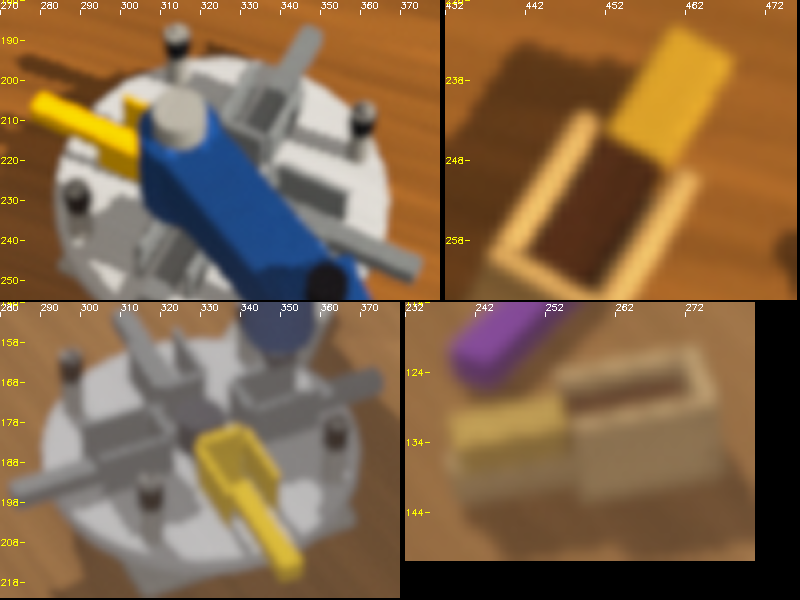

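View pics/m2.png

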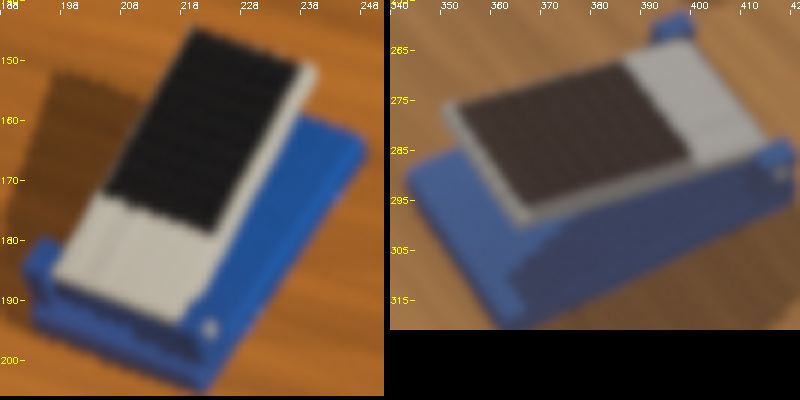

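The crops show three post caps, the brass at scene (461,231)–(460,249), the yellow nest opening and the tread corners. Next I'll triangulate.

```bash
python3 - <<'E'
from h import *
import pickle
C=pickle.load(open("c0.pkl","rb"));a=C["scene"];b=C["side"]
np.set_printoptions(precision=4,suppress=True)
print("posts")
ps=[]
for p,q in [((314.5,187),(297.5,160)),((360.5,206),None),((289.3,226),(317.5,192)),(None,(364,177.5))]:
    A=onz(a,*p,.1)[:2] if p else None;B=onz(b,*q,.1)[:2] if q else None; print(A,B)
print("brass top z.038",[onz(a,*p,.038)[:2] for p in [(461.4,231.4),(468,236.1),(452.4,244.3),(460.4,249)]])
print("side brass",[onz(b,*p,.038)[:2] for p in [(238.7,129),(254.4,126.9)]])
print("tread",[onz(a,*p,.079)[:2] for p in [(219.7,144.7),(238.3,150.8),(224,179.3),(205,172.2)]])
print("treadB",[onz(b,*p,.079)[:2] for p in [(353,276),(386.4,267),(400.6,287),(368.6,296.6)]])
print("rail end z.06",onz(a,270+42/4,180+97/4,.06)[:2],onz(b,280+290/4,148+(567-302)/4,.06)[:2])
E
```

```text
posts
[ 0.4766 -0.0515] [0.4986 0.0874]
[0.4939 0.087 ] None
[ 0.6182 -0.0692] [ 0.4797 -0.054 ]
None [ 0.6185 -0.0739]
brass top z.038 [array([0.4376, 0.3661]), array([0.4464, 0.3861]), array([0.4867, 0.3504]), array([0.4938, 0.3737])]
side brass [array([0.4446, 0.3832]), array([0.4929, 0.3659])]
tread [array([ 0.4107, -0.3828]), array([ 0.4136, -0.3187]), array([ 0.525 , -0.3106]), array([ 0.5206, -0.3746])]
treadB [array([ 0.4152, -0.3214]), array([ 0.4982, -0.3422]), array([ 0.4918, -0.4062]), array([ 0.4133, -0.3882])]
rail end z.06 [ 0.5379 -0.1307] [ 0.5359 -0.1419]
```

```bash
cat >> h.py <<'E'
def tri(*obs):
    A=np.zeros((3,3));y=np.zeros(3)
    for c,u,v in obs:
        d=ray(c,u,v);d/=np.linalg.norm(d);P=np.eye(3)-np.outer(d,d);A+=P;y+=P@c["position"]
    return np.linalg.solve(A,y)
E
python3 - <<'E'
from h import *
import pickle
C=pickle.load(open("c0.pkl","rb"));a=C["scene"];b=C["side"]
np.set_printoptions(precision=4,suppress=True)
S=[(219.7,144.7),(238.3,150.8),(224,179.3),(205,172.2)]
B=[(368.6,296.6),(353,276),(386.4,267),(400.6,287)]
for s,q in zip(S,B): print(tri((a,*s),(b,*q)))
# wrist reach plan: gripper axes
s=readout.read_state(); Rm=rot(s["orientation"]); print(Rm, s["tcp_pos"])
w=C["wrist"]; print("cam in tool",Rm.T@(w["position"]-s["tcp_pos"]),Rm.T@rot(w["attitude"]))
g=np.array([.466,.369]); d=Rm.T@np.array([g[0]-s["tcp_pos"][0],g[1]-s["tcp_pos"][1],0]);print("to brass",d)
bd=Rm.T@np.array([np.cos(np.radians(164)),np.sin(np.radians(164)),0]);print("blank x in tool",np.degrees(np.arctan2(bd[1],bd[0])))
E
```

```text
[ 0.4119 -0.3854  0.0778]
[ 0.4145 -0.32    0.0786]
[ 0.5102 -0.3256  0.0527]
[ 0.5045 -0.3913  0.0517]
[[-0.953   0.303  -0.0007]
 [ 0.303   0.953  -0.0012]
 [ 0.0003 -0.0013 -1.    ]] [0.1664 0.5238 0.218 ]
cam in tool [ 0.0733  0.0002 -0.1669] [[ 0.      0.9646  0.2637]
 [ 1.     -0.0002  0.0005]
 [ 0.0006  0.2637 -0.9646]]
to brass [-0.3324 -0.0567 -0.    ]
blank x in tool -1.6372220139429845
```

```bash
python3 - <<'E'
from h import *
import pickle
C=pickle.load(open("c0.pkl","rb"));a=C["scene"];b=C["side"]
np.set_printoptions(precision=4,suppress=True)
print(tri((a,218.3,193.7),(b,399.2,262.6)),tri((a,196.7,185.8),(b,415,282)))
E
```

```text
[ 0.5537 -0.3242  0.0383] [ 0.5501 -0.3946  0.0411]
```

>>> play_rows(
  moves=[-1,-0.04,-0.007,0,0,-1,-0.04,-0.007,0,0,-1,-0.04,-0.007,0,0,-1,-0.04,-0.007,0,0,-1,-0.04,-0.007,0,0,-1,-0.04,-0.007,0,0,-1,-0.04,-0.007,0,0,-1,-0.04,-0.007,0,0],
)

```text
t: 0.82
tcp_pos: [0.456, 0.3725, 0.2184]
orientation: [-0.482, -3.104, 0.0]
ft_force: [-0.6, 1.0, -0.3]
finger_gap: 0.0929
finger_force: 0.0
```

```bash
python3 - <<'E'
from h import *
import pickle
c=cam("wrist");pickle.dump(c,open("w1.pkl","wb"))
cv2.imwrite("pics/w1.png",c["img"])
p=proj(c,[.466,.369,.038]);print(p)
E
```

```text
[316.4110277  190.18178873]
```

View pics/w1.png

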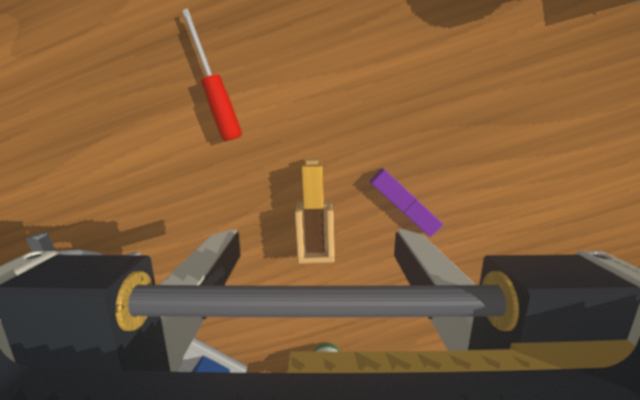

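Wrist view: the brass top runs from (303–322,166) to (304–324,208). The rack outer corners are at (299,262) and (334,262), and it is nearly aligned with the tool's x axis.

```bash
python3 - <<'E'
from h import *
import pickle
np.set_printoptions(precision=4,suppress=True)
c=pickle.load(open("w1.pkl","rb"))
e=onz(c,312.5,166,.038);m=onz(c,314,208,.038);k=onz(c,316.3,262,.044)
print(e,m,k)
for A in (m,k): print(np.degrees(np.arctan2(*(e-A)[1::-1])),np.linalg.norm((e-A)[:2]))
s=readout.read_state();Rm=rot(s["orientation"]);print(Rm.T@(e-s["tcp_pos"]),Rm.T@(m-s["tcp_pos"]),Rm.T@(k-s["tcp_pos"]))
E
```

```text
[0.4369 0.3735 0.038 ] [0.4863 0.3595 0.038 ] [0.5529 0.3412 0.044 ]
164.17725770563857 0.05129346511265357
164.45275378009802 0.12040649549314986
[ 0.0273 -0.0032  0.1799] [-0.0239 -0.0014  0.1801] [-0.093   0.0017  0.1745]
```

>>> play_rows(
  moves=[-0.3,0.003,-0.0022,0,-2,-0.3,0,0,0.04,0,-0.3,0,0,0.04,0,-0.3,0,0,0.04,0,-0.3,0,0,0.04,0,-0.3,0,0,0.03,0,-0.3,0,0,0.013,0,-0.3,0,0,0,0,1,0,0,0,0,1,0,0,0,0,1,0,0,0,0,1,0,0,0,0,1,0,0,0,0],
)

```text
t: 1.95
tcp_pos: [0.4518, 0.3731, 0.017]
orientation: [0.427, 3.11, 0.002]
ft_force: [0.0, 0.1, 1.1]
finger_gap: 0.0317
finger_force: 0.2
```

>>> play_rows(
  moves=[1,0,0,0,0,1,0,0,0,0,1,0,0,0,0,1,0,0,0,0],
)

```text
t: 2.28
tcp_pos: [0.4514, 0.3728, 0.0165]
orientation: [0.427, 3.112, 0.001]
ft_force: [-1.2, -1.0, 6.2]
finger_gap: 0.0239
finger_force: 29.4
```

>>> play_rows(
  moves=[1,0,0,-0.01,0,1,0,0,-0.02,0,1,0,0,-0.03,0,1,0,0,-0.03,0,1,0,0,0,0],
)

```text
t: 2.7
tcp_pos: [0.4544, 0.3746, 0.1122]
orientation: [0.426, 3.104, 0.01]
ft_force: [1.4, 0.7, -1.1]
finger_gap: 0.0234
finger_force: 29.4
```

```bash
python3 - <<'E'
from h import *
np.set_printoptions(precision=4,suppress=True)
c=cam("scene");cv2.imwrite("pics/s2.png",crop(c["img"],360,150,130,130,4))
s=readout.read_state();print(s["joint_pos"],s["finger_gap"],s["ft_force"],s["tcp_pos"])
for p in [(436,213),(446,177),(441,212)]: print(onz(c,*p,.0)[:2])
E
```

```text
[ 0.5001  0.4121  1.596   0.0001  1.1259 -0.7979] 0.023970088270785662 [-0.0394 -0.1806 -1.8611] [0.4533 0.374  0.1096]
[0.3743 0.2886]
[0.2322 0.29  ]
[0.3658 0.3018]
```

View pics/s2.png

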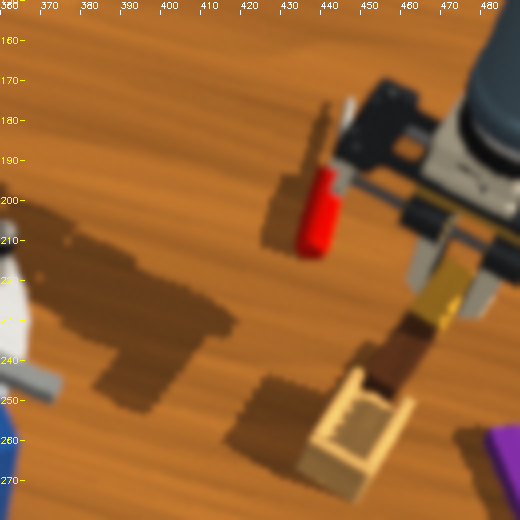

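The blank is held at the brass end, clear of the rack. I'll carry it to open bench and turn it to the nest direction so I can regrasp it.

>>> play_rows(
  moves=[1,-0.008,-0.017,0,0,1,-0.015,-0.033,0,0,1,-0.015,-0.033,0,0,1,-0.008,-0.017,0,0,1,0,0,0,6.8,1,0,0,0,6.8,1,0,0,0,6.8,1,0,0,0,6.8,1,0,0,0,6.8,1,0,0,0,6.8,1,0,0,0,6.8,1,0,0,0,6.8,1,0,0,0,6.8,1,0,0,0,6.8,1,0,0,0,6.8,1,0,0,0,6.8,1,0,0,0.03,0,1,0,0,0.03,0,1,0,0,0.025,0,1,0,0,0,0],
)

```text
t: 4.42
tcp_pos: [0.4637, 0.2624, 0.0153]
orientation: [-2.354, -2.074, 0.016]
ft_force: [-1.4, -0.8, -1.0]
finger_gap: 0.0236
finger_force: 29.4
```

>>> play_rows(
  moves=[1,0,0,0,0,1,0,0,0,0],
)

```text
t: 4.58
tcp_pos: [0.4688, 0.2641, 0.0213]
orientation: [2.357, 2.077, 0.0]
ft_force: [0.3, 0.3, -0.7]
finger_gap: 0.0242
finger_force: 29.4
```

```bash
python3 - <<'E'
from h import *
np.set_printoptions(precision=4,suppress=True)
s=readout.read_state();print(s["tcp_pos"],s["ft_force"],rot(s["orientation"]))
E
```

```text
[0.4688 0.2641 0.0213] [ 0.251  0.303 -0.698] [[ 0.126   0.992   0.0003]
 [ 0.992  -0.126   0.0001]
 [ 0.0002  0.0003 -1.    ]]
```

>>> play_rows(
  moves=[1,0,0,0.009,0,1,0,0,0.007,0,1,0,0,0,0,1,0,0,0,0],
)

```text
t: 4.92
tcp_pos: [0.4682, 0.2639, 0.0046]
orientation: [-2.357, -2.077, 0.001]
ft_force: [-0.1, 0.2, -0.9]
finger_gap: 0.024
finger_force: 29.4
```

>>> play_rows(
  moves=[1,0,0,0.002,0,1,0,0,0,0,1,0,0,0,0,-0.3,0,0,0,0,-0.3,0,0,0,0,-0.3,0,0,0,0,-0.3,0,0,0,0,-0.3,0,0,0,0,-0.3,0,0,-0.02,0,-0.3,0,0,-0.04,0,-0.3,0,0,-0.04,0,-0.3,-0.02,0,-0.04,0,-0.3,0,0,0,0,-0.3,0,0,0,0,-0.3,0,0,0,0],
)

```text
t: 6.17
tcp_pos: [0.4657, 0.2454, 0.1395]
orientation: [-2.357, -2.076, 0.0]
ft_force: [0.3, 0.7, 0.0]
finger_gap: 0.0605
finger_force: 0.0
```

```bash
python3 - <<'E'
from h import *
import pickle
c=cam("wrist");pickle.dump(c,open("w2.pkl","wb"))
a=cam("scene");pickle.dump(a,open("a2.pkl","wb"))
s=readout.read_state();print(s["tcp_pos"],proj(c,[.468,.264,.018]),s["ft_force"])
M=np.zeros((600,800,3),np.uint8);M[:400,:640]=c["img"]
o=crop(a["img"],380,185,60,48,4);M[405:405+192,:240]=o
cv2.imwrite("pics/w2.png",M)
E
```

```text
[0.46486687 0.24531628 0.13819975] [316.97182088 175.04829008] [ 0.58815833  0.41686352 -0.19224231]
```

View pics/w2.png

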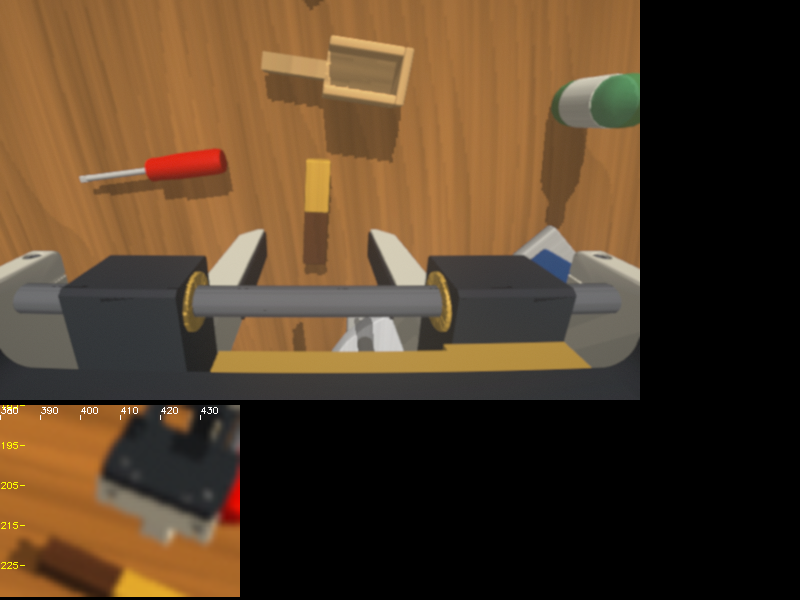

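The blank lies on the bench, aligned with the tool. Its brass end is at (318,160), the brass–wood boundary at (317.5,212) and the wood end at about (315.5,265).

```bash
python3 - <<'E'
from h import *
import pickle
np.set_printoptions(precision=4,suppress=True)
c=pickle.load(open("w2.pkl","rb"))
s=readout.read_state();Rm=rot(s["orientation"])
for p in [(318.5,160),(317.3,212),(315.6,265)]:
    q=onz(c,*p,.018); print(q,Rm.T@(q-s["tcp_pos"]))
E
```

```text
[0.4713 0.2784 0.018 ] [0.0338 0.0026 0.1202]
[0.4635 0.2264 0.018 ] [-0.0188  0.0014  0.1202]
[0.4543 0.1678 0.018 ] [-0.0781 -0.0004  0.1203]
```

>>> play_rows(
  moves=[-0.3,-0.036,0.0005,0,1.5,-0.3,-0.02,0,0,0,-0.3,0,0,0.04,0,-0.3,0,0,0.04,0,-0.3,0,0,0.035,0,-0.3,0,0,0.018,0,-0.3,0,0,0.006,0,-0.3,0,0,0,0,-0.3,0,0,0,0,1,0,0,0,0,1,0,0,0,0,1,0,0,0,0,1,0,0,0,0,1,0,0,0,0,1,0,0,0,0,1,0,0,0,0,1,0,0,0,0,1,0,0,0,0,1,0,0,0,0],
)

```text
t: 7.85
tcp_pos: [0.4587, 0.1899, 0.0007]
orientation: [-2.384, -2.046, 0.001]
ft_force: [0.3, 1.0, -0.8]
finger_gap: 0.0236
finger_force: 30.0
```

>>> play_rows(
  moves=[1,0,0,-0.02,0,1,0,0,-0.04,0,1,0,0,-0.04,0,1,0,0,-0.04,0,1,-0.02,0.003,-0.01,0,1,-0.037,0.006,0,0,1,-0.037,0.006,0,0,1,-0.037,0.006,0,0,1,-0.037,0.006,0,0,1,-0.037,0.006,0,0,1,-0.037,0.006,0,0,1,-0.037,0.006,0,0,1,-0.037,0.006,0,0,1,-0.02,0.003,0,0,1,0.004,0.03,0,0,1,0.005,0.03,0,0,1,0.003,0.02,0,0,1,0,0,0,0,1,0,0,0,0,1,0,0,0,0],
)

```text
t: 9.52
tcp_pos: [0.5413, -0.1502, 0.1504]
orientation: [-2.383, -2.045, 0.001]
ft_force: [-0.3, -0.0, -1.5]
finger_gap: 0.0236
finger_force: 30.0
```

```bash
python3 - <<'E'
from h import *
import pickle
c=cam("wrist");pickle.dump(c,open("w3.pkl","wb"))
s=readout.read_state();pickle.dump(s,open("s3.pkl","wb"));print(s["tcp_pos"],s["ft_force"],s["joint_pos"])
cv2.imwrite("pics/w3.png",cv2.resize(c["img"],(800,500)))
print(proj(c,[.5456,-.081,.06]))
E
```

```text
[ 0.54109825 -0.15023132  0.15055751] [-0.90791027 -0.3198959  -0.43881838] [-4.69299166e-01  3.34125894e-01  1.60399222e+00 -2.08159909e-04
  1.20506088e+00 -3.16985509e-01]
[309.76249302 122.69041513]
```

View pics/w3.png

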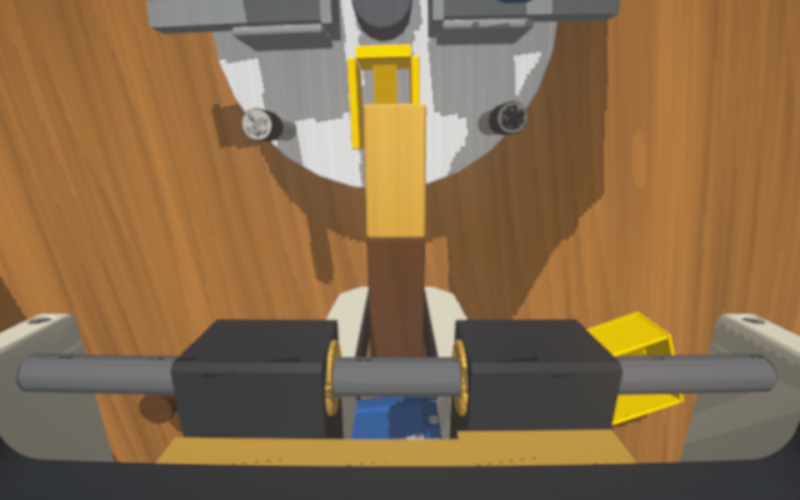

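Wrist view (px /1.25): the blank's brass tip is at (316.4,83), the post caps at (208,97.6) and (408,92.8). The nest walls span x 279.5–336 at row 47, and the stop face is near row 46.

```bash
python3 - <<'E'
from h import *
import pickle
np.set_printoptions(precision=4,suppress=True)
c=pickle.load(open("w3.pkl","rb"));s=pickle.load(open("s3.pkl","rb"));Rm=rot(s["orientation"])
T=lambda q:Rm.T@(q-s["tcp_pos"])
for n,u,v,z in [("postL",208,97.6,.1),("postR",408,92.8,.1),("wallLo",349.5,60,.082),("wallRo",420,58,.082),("stopface top",384.5,57,.082),("wallL near out",352.5,148,.082),("tip",395.5,104,.166),("bnd",397,237,.166)]:
    if u>u*0+0 and n[:4]!="post": u,v=u/1.25,v/1.25
    q=onz(c,u,v,z);print(n,q,T(q))
print(np.degrees(np.arctan2(Rm[1,0],Rm[0,0])))
E
```

```text
postL [ 0.4795 -0.0528  0.1   ] [ 0.0869 -0.0756  0.0507]
postR [ 0.6169 -0.0708  0.1   ] [0.09   0.0629 0.0505]
wallLo [ 0.5329 -0.0255  0.082 ] [ 0.122  -0.0269  0.0686]
wallRo [ 0.5733 -0.0306  0.082 ] [0.1231 0.0138 0.0686]
stopface top [ 0.5532 -0.027   0.082 ] [ 0.1236 -0.0067  0.0686]
wallL near out [ 0.5258 -0.0744  0.082 ] [ 0.0727 -0.0265  0.0686]
tip [ 0.5545 -0.0621  0.166 ] [ 0.0892 -0.0002 -0.0154]
bnd [ 0.5472 -0.1136  0.166 ] [ 0.0371  0.0004 -0.0154]
81.27733061908518
```

>>> play_rows(
  moves=[1,0.014,-0.0026,0,-1,1,0.014,-0.0026,0,0,1,0,0,0,0,1,0,0,0.025,0,1,0,0,0.025,0,1,0,0,0.02,0,1,0,0,0.01,0,1,0,0,0.004,0,1,0,0,0,0,1,0,0,0,0,1,0,0,0,0],
)

```text
t: 10.48
tcp_pos: [0.5421, -0.1225, 0.0683]
orientation: [2.364, 2.065, 0.002]
ft_force: [0.3, 0.5, -0.5]
finger_gap: 0.0241
finger_force: 30.0
```

```bash
python3 - <<'E'
from h import *
import pickle
c=cam("wrist");pickle.dump(c,open("w4.pkl","wb"))
s=readout.read_state();pickle.dump(s,open("s4.pkl","wb"));print(s["tcp_pos"],s["ft_force"])
cv2.imwrite("pics/w4.png",crop(c["img"],240,20,160,120,5))
E
```

```text
[ 0.54202998 -0.12257662  0.06825449] [-0.09231696 -0.18554605 -1.62072884]
```

View pics/w4.png

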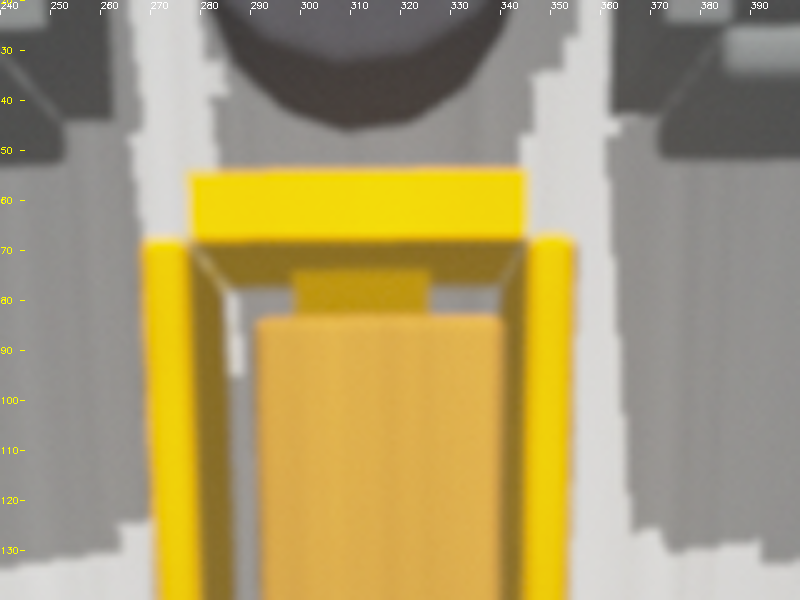

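The tip is between the walls and about 2 mm right of centre. The gap to the stop is about 7 mm.

>>> play_rows(
  moves=[1,0,-0.002,0,0,1,0,0,0.004,0,1,0,0,0.0025,0,1,0.003,0,0,0,1,0.002,0,0,0,1,0,0,0,0,1,0,0,0,0],
)

```text
t: 11.12
tcp_pos: [0.5398, -0.1166, 0.0604]
orientation: [-2.366, -2.067, -0.0]
ft_force: [0.1, -0.3, 1.7]
finger_gap: 0.0236
finger_force: 30.0
```

>>> play_rows(
  moves=[1,0.001,0,0,0,1,0,0,0,0,1,0,0,0,0],
)

```text
t: 11.37
tcp_pos: [0.5399, -0.1159, 0.0603]
orientation: [-2.366, -2.066, 0.0]
ft_force: [-0.1, -0.4, -0.4]
finger_gap: 0.0238
finger_force: 30.0
```

>>> play_rows(
  moves=[1,0.001,0,0,0,1,0,0,0,0,1,0,0,0,0],
)

```text
t: 11.62
tcp_pos: [0.54, -0.115, 0.0604]
orientation: [-2.366, -2.067, 0.0]
ft_force: [-0.8, -0.3, -1.2]
finger_gap: 0.0238
finger_force: 30.0
```

>>> play_rows(
  moves=[1,0.001,0,0,0,1,0,0,0,0,1,0,0,0,0],
)

```text
t: 11.87
tcp_pos: [0.5401, -0.1149, 0.0605]
orientation: [2.365, 2.066, -0.002]
ft_force: [-1.0, -5.6, -1.8]
finger_gap: 0.0238
finger_force: 30.0
```

>>> play_rows(
  moves=[1,-0.0005,0,0.0005,0,-0.3,0,0,0,0,-0.3,0,0,0,0,-0.3,0,0,0,0,-0.3,0,0,0,0,-0.3,0,0,0,0,-0.3,0,0,-0.02,0,-0.3,0,0,-0.03,0,-0.3,0,0,-0.04,0,-0.3,0,0,0,0,-0.3,0,0,0,0],
)

```text
t: 12.78
tcp_pos: [0.5419, -0.115, 0.1525]
orientation: [2.362, 2.063, 0.004]
ft_force: [0.4, -1.0, -1.1]
finger_gap: 0.0603
finger_force: 0.0
```

```bash
python3 - <<'E'
from h import *
import pickle
c=cam("wrist");pickle.dump(c,open("w5.pkl","wb"))
s=readout.read_state();print(s["tcp_pos"],s["ft_force"],s["joint_pos"],s["finger_gap"])
M=np.zeros((480,640,3),np.uint8)
cv2.imwrite("pics/w5.png",np.hstack([crop(c["img"],260,50,100,150,4),crop(cam("side")["img"],280,148,90,74,4)[:600].copy() if 0 else np.zeros((600,1,3),np.uint8)]))
E
```

```text
[ 0.54052007 -0.11450534  0.15059407] [-0.13428502  0.13967253 -0.17819818] [-4.10773720e-01  3.16611432e-01  1.62938710e+00  1.75747828e-04
  1.19372882e+00 -2.75934512e-01] 0.06076453660122927
```

View pics/w5.png

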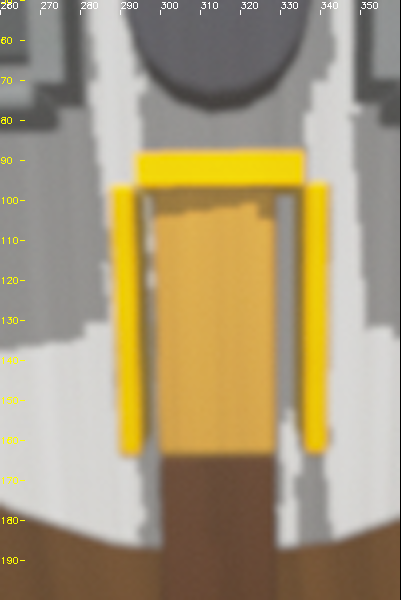

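The blank lies flat in the nest, brass against the stop. Next I'll go round the near side to the left post.

>>> play_rows(
  moves=[0,-0.0045,-0.033,0,0,0,-0.0045,-0.033,0,0,0,-0.0045,-0.033,0,0,0,0.04,-0.0054,0,0,0,0.04,-0.0054,0,0,0,0.04,-0.0054,0,0,0,0.04,-0.0054,0,0,0,0.04,-0.0054,0,0,0,0,0,0,-6.47,0,0,0,0,-6.47,0,0,0,0,-6.47,0,0,0,0,-6.47,0,0,0,0,-6.47,0,0,0,0,-6.47,0,0,0,0,-6.47,0,-0.017,0.022,0,0,0,-0.017,0.022,0,0,0,0,0,0,0,0,0,0,0,0,0,0,0,0,0],
)

```text
t: 14.5
tcp_pos: [0.4943, 0.0872, 0.1483]
orientation: [-1.386, -2.815, 0.003]
ft_force: [0.1, -0.2, -0.0]
finger_gap: 0.0468
finger_force: 0.0
```

```bash
python3 - <<'E'
from h import *
import pickle
c=cam("wrist")
s=readout.read_state();Rm=rot(s["orientation"]);print(s["tcp_pos"],s["ft_force"],s["joint_pos"],np.degrees(np.arctan2(Rm[1,0],Rm[0,0])))
print(Rm.T@(np.array([.496,.0872,.068])-s["tcp_pos"]),proj(c,[.496,.0872,.1]))
cv2.imwrite("pics/w6.png",c["img"])
E
```

```text
[0.49423665 0.08724758 0.14863627] [-0.90571335 -0.21175478 -0.1070164 ] [-4.78888507e-02  2.35485769e-01  1.74771722e+00  2.06050271e-05
  1.16180590e+00 -7.03441101e-01] 127.55974060938354
[-0.00129198  0.00157792  0.08062977] [318.67079546 219.08335484]
```

View pics/w6.png

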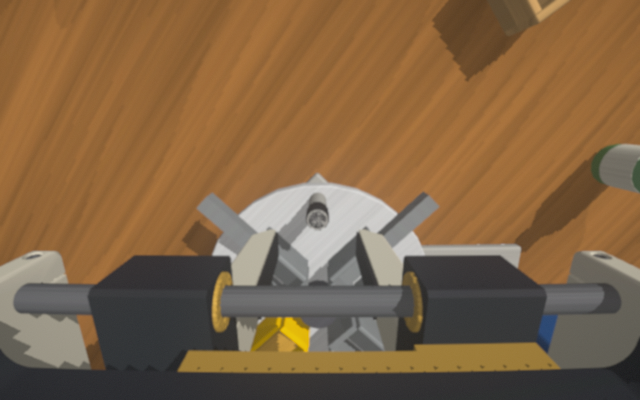

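The post cap is at (318,219), right between the fingers. That was my 11th viewed picture, one over the limit of 10. I'll view no more and rely on numbers and image code from here.

>>> play_rows(
  moves=[0,-0.001,0.0015,0.03,0,0,0,0,0.03,0,0,0,0,0.015,0,0,0,0,0.005,0,0,0,0,0,0,1,0,0,0,0,1,0,0,0,0,1,0,0,0,0,1,0,0,0,0,1,0,0,0,0,1,0,0,0,0,1,0,0,0,0],
)

```text
t: 15.55
tcp_pos: [0.4982, 0.0872, 0.0706]
orientation: [1.388, 2.817, 0.001]
ft_force: [-1.5, 0.2, 4.7]
finger_gap: 0.0171
finger_force: 30.0
```

>>> play_rows(
  moves=[1,-0.0004,-0.0087,0,-5,1,-0.0004,-0.0087,0,-5,1,-0.0004,-0.0087,0,-5,1,-0.0004,-0.0087,0,-5],
)

```text
t: 15.88
tcp_pos: [0.4745, 0.0625, 0.0706]
orientation: [0.871, 3.018, 0.003]
ft_force: [-0.1, 5.4, 6.0]
finger_gap: 0.0173
finger_force: 30.0
```

```bash
python3 - <<'E'
from h import *
s=readout.read_state();Rm=rot(s["orientation"]);print(s["tcp_pos"],s["ft_force"],s["torque"],np.degrees(np.arctan2(Rm[1,0],Rm[0,0])))
v=s["tcp_pos"][:2]-[.557,.008];print(np.degrees(np.arctan2(v[1],v[0]))%360,np.linalg.norm(v),s["finger_gap"])
E
```

```text
[0.47451107 0.06254829 0.0706315 ] [-0.14120255  5.39413893  6.00391658] [ 0.74394047  0.13327104 -0.03125283] 147.7842991836265
146.52412910568634 0.09889357777967482 0.01734576901648811
```

Tracking well. I'll do the remaining 70°.

>>> play_rows(
  moves=[1,-0.0004,-0.0087,0,-5,1,-0.0004,-0.0087,0,-5,1,-0.0004,-0.0087,0,-5,1,-0.0004,-0.0087,0,-5,1,-0.0004,-0.0087,0,-5,1,-0.0004,-0.0087,0,-5,1,-0.0004,-0.0087,0,-5,1,-0.0004,-0.0087,0,-5,1,-0.0004,-0.0087,0,-5,1,-0.0004,-0.0087,0,-5,1,-0.0004,-0.0087,0,-5,1,-0.0004,-0.0087,0,-5,1,-0.0004,-0.0087,0,-5,1,-0.0004,-0.0087,0,-5,1,0,0,0,0,1,0,0,0,0,1,0,0,0,0],
)

```text
t: 17.3
tcp_pos: [0.4791, -0.0538, 0.0706]
orientation: [1.011, -2.972, 0.002]
ft_force: [-5.7, -3.2, 9.9]
finger_gap: 0.0173
finger_force: 30.0
```

```bash
python3 - <<'E'
from h import *
s=readout.read_state();Rm=rot(s["orientation"]);print(s["tcp_pos"],s["ft_force"],s["torque"],np.degrees(np.arctan2(Rm[1,0],Rm[0,0])))
v=s["tcp_pos"][:2]-[.557,.008];print(np.degrees(np.arctan2(v[1],v[0]))%360,np.linalg.norm(v),s["finger_gap"])
E
```

```text
[ 0.47912364 -0.05381611  0.07062824] [-5.6975073  -3.17787888  9.87508237] [-0.46531013  1.00597673  0.10695755] -142.4152904808449
218.44158039045757 0.09942815928358269 0.017252977847993803
```

>>> play_rows(
  moves=[0,0,0,0,0,0,0,0,0,0,0,0,0,0,0,0,0,0,0,0,0,0,0,0,0,0,0,0,-0.02,0,0,0,0,-0.04,0,0,0,0,-0.04,0,0,0,0,-0.03,0,0,0,0,0,0,0,0,0,0,0],
)

```text
t: 18.22
tcp_pos: [0.4811, -0.0531, 0.2017]
orientation: [-1.01, 2.971, -0.004]
ft_force: [-0.2, 0.4, -0.3]
finger_gap: 0.0464
finger_force: 0.0
```

```bash
python3 - <<'E'
from h import *
import pickle
np.set_printoptions(precision=4,suppress=True)
a=cam("scene");b=cam("side");w=cam("wrist");pickle.dump((a,b,w),open("p7.pkl","wb"))
s=readout.read_state();print(s["tcp_pos"],s["joint_pos"])
h=np.array([.557,.008]);yaw=np.radians(-7.4);X=np.array([np.cos(yaw),np.sin(yaw)])
# wood end of the blank: expected along X, r 90..140, z .078
for r in (80,100,110,120,130,140,144,148,155):
    P=np.r_[h+X*r/1000,.078]
    o=[]
    for c in (a,b):
        u,v=proj(c,P).round().astype(int); o.append((u,v,c["img"][v,u].tolist()))
    print(r,o)
# post positions by black cap near expected, side view, dark blobs
for ang in (225,315):
    t=np.radians(ang)+yaw
    P=np.r_[h+.1*np.array([np.cos(t),np.sin(t)]),.1]
    for n,c in (("scene",a),("side",b)):
        u,v=proj(c,P).round().astype(int);print(ang,n,u,v);print(c["img"][v-6:v+10,u-9:u+10].sum(2)//3)
E
```

```text
[ 0.4788 -0.0524  0.1984] [-0.3411  0.1527  1.7212  0.      1.2705 -2.5674]
80 [(np.int64(311), np.int64(244), [47, 167, 225]), (np.int64(354), np.int64(166), [88, 156, 188])]
100 [(np.int64(307), np.int64(249), [29, 41, 63]), (np.int64(361), np.int64(164), [47, 60, 81])]
110 [(np.int64(305), np.int64(253), [30, 42, 65]), (np.int64(364), np.int64(163), [46, 59, 80])]
120 [(np.int64(304), np.int64(256), [29, 42, 65]), (np.int64(367), np.int64(163), [46, 59, 80])]
130 [(np.int64(302), np.int64(259), [28, 42, 66]), (np.int64(370), np.int64(162), [46, 59, 80])]
140 [(np.int64(300), np.int64(262), [26, 40, 65]), (np.int64(373), np.int64(161), [50, 68, 93])]
144 [(np.int64(299), np.int64(263), [25, 40, 64]), (np.int64(374), np.int64(160), [63, 95, 132])]
148 [(np.int64(298), np.int64(264), [25, 39, 62]), (np.int64(375), np.int64(160), [72, 110, 151])]
155 [(np.int64(297), np.int64(266), [23, 69, 104]), (np.int64(377), np.int64(159), [79, 123, 166])]
225 scene 314 187
[[101 101 102 103 103 104 105 105 105 106 106 107 107 108 108 107 107 107
  107]
 [100 100 100 101 101 102 102 103 103 105 1
[... 4415 characters left out ...]
 102  88  87  86  83  89 101 102  92  83  81
   81]
 [116 118 120 123 126 123 112  91  78  79  79  76  83 101 108  98  85  81
   81]
 [124 126 128 130 131 127 112  86  66  63  64  63  79 105 115 104  88  82
   81]
 [131 133 133 135 134 130 113  85  61  54  53  57  80 109 121 109  92  82
   81]
 [134 135 135 135 135 131 115  87  62  53  52  58  85 115 126 115  95  83
   80]
 [135 135 135 135 136 132 119  94  70  59  57  66  92 119 128 118  99  83
   80]
 [135 136 136 136 136 133 124 105  86  76  73  80 103 124 130 120 101  85
   81]
 [136 136 136 137 136 134 126 113 102  97  95 100 114 128 130 119 100  86
   81]
 [136 136 136 136 136 133 126 117 112 111 110 113 121 130 130 117  98  85
   81]]
```

The dial is at its detent: the post pixels match the start image, and the dark wood appears along the press x axis out to about 145 mm. Next is the pedal.

>>> play_rows(
  moves=[1,0.0272,-0.0267,0,0,1,0.0272,-0.0267,0,0,1,0.0272,-0.0267,0,0,1,0.0272,-0.0267,0,0,1,0.0272,-0.0267,0,0,1,0.0272,-0.0267,0,0,1,0.0272,-0.0267,0,0,1,0.0272,-0.0267,0,0,1,0,0,0.04,0,1,0,0,0.035,0,1,0,0,0.02,0,1,0,0,0,0,1,0,0,0,0,1,0,0,0,0,1,0,0,0,0],
)

```text
t: 19.62
tcp_pos: [0.4384, -0.3555, 0.1065]
orientation: [-1.012, 2.973, -0.004]
ft_force: [-0.8, 0.4, 0.5]
finger_gap: 0.0003
finger_force: 0.0
```

```bash
python3 - <<'E'
from h import *
s=readout.read_state();print(s["tcp_pos"],s["ft_force"],s["finger_gap"])
a=cam("scene");b=cam("side")
# bounding check: where TCP projects on the tread
print(proj(a,s["tcp_pos"]),proj(a,[.437,-.3545,.072]),proj(b,[.437,-.3545,.072]))
E
```

```text
[ 0.43841615 -0.3554925   0.10649719] [-0.84194951  0.37095489  0.45870471] 0.0003203417301889962
[222.0770004  147.47917179] [224.49420561 154.84787864] [368.38758337 283.47934743]
```

>>> play_rows(
  moves=[1,0,0,0.015,0,1,0,0,0.01,0,1,0,0,0.005,0,1,0,0,0.005,0,1,0,0,0,0],
)

```text
t: 20.13
tcp_pos: [0.4373, -0.3547, 0.0694]
orientation: [1.011, -2.974, -0.001]
ft_force: [-0.7, -0.6, 2.5]
finger_gap: 0.0008
finger_force: 1.1
```

>>> play_rows(
  moves=[1,0,0,0.006,0,1,0,0,0.006,0,1,0,0,0.002,0,1,0,0,0,0],
)

```text
t: 20.47
tcp_pos: [0.4372, -0.3552, 0.056]
orientation: [1.011, -2.974, 0.001]
ft_force: [-3.2, -1.5, 4.9]
finger_gap: 0.0005
finger_force: 2.5
```

>>> play_rows(
  moves=[1,0,0,0.003,0,1,0,0,0.002,0,1,0,0,0,0],
)

```text
t: 20.72
tcp_pos: [0.4371, -0.3552, 0.0513]
orientation: [1.011, -2.974, 0.001]
ft_force: [-3.7, -1.0, 6.0]
finger_gap: 0.0004
finger_force: 3.1
```

>>> play_rows(
  moves=[1,0,0,0.002,0,1,0,0,0,0,1,0,0,0,0],
)

```text
t: 20.97
tcp_pos: [0.4372, -0.3553, 0.0502]
orientation: [1.011, -2.974, 0.002]
ft_force: [-4.8, 0.7, 9.9]
finger_gap: 0.0007
finger_force: 5.0
```

>>> play_rows(
  moves=[1,0,0,0.002,0,1,0,0,0,0,1,0,0,0,0],
)

```text
t: 21.22
tcp_pos: [0.4373, -0.3553, 0.0498]
orientation: [1.012, -2.974, 0.003]
ft_force: [-7.7, 3.8, 21.9]
finger_gap: 0.0002
finger_force: 11.0
```

Hard stop at z = 0.050 with 22 N. I'll hold, then release.

>>> play_rows(
  moves=[1,0,0,0,0,1,0,0,0,0,1,0,0,0,0,1,0,0,0,0,1,0,0,0,0,1,0,0,0,0,1,0,0,0,0,1,0,0,0,0,1,0,0,0,0],
)

```text
t: 21.97
tcp_pos: [0.4373, -0.3553, 0.0497]
orientation: [1.012, -2.974, 0.003]
ft_force: [-8.0, 2.4, 22.3]
finger_gap: 0.0003
finger_force: 10.9
```

>>> play_rows(
  moves=[1,0,0,-0.01,0,1,0,0,-0.01,0,1,0,0,-0.01,0,1,0,0,-0.02,0,1,0,0,-0.04,0,1,0,0,-0.04,0,1,0,0,0,0,1,0,0,0,0,1,0,0,0,0,1,0,0,0,0,1,0,0,0,0,1,0,0,0,0],
)

```text
t: 22.97
tcp_pos: [0.4369, -0.3541, 0.1754]
orientation: [1.011, -2.973, -0.005]
ft_force: [0.7, 1.0, 0.1]
finger_gap: -0.0002
finger_force: 0.0
```

```bash
python3 - <<'E'
from h import *
import pickle
s=readout.read_state();print(s["tcp_pos"],s["ft_force"])
C=pickle.load(open("c0.pkl","rb"));a,b,w=pickle.load(open("p7.pkl","rb"))
A=cam("scene")["img"];B=cam("side")["img"]
def sh(p,q,u,v,w,h): 
    f=lambda i:cv2.cvtColor(i[v:v+h,u:u+w],cv2.COLOR_BGR2GRAY).astype(np.float32)
    return cv2.phaseCorrelate(f(p),f(q),cv2.createHanningWindow((w,h),cv2.CV_32F)),abs(f(p)-f(q)).mean()
print("pedal side vs start",sh(C["side"]["img"],B,345,258,70,50))
print("posts vs start: ",sh(C["side"]["img"],B,308,185,20,26),sh(C["scene"]["img"],A,278,216,22,26),sh(C["side"]["img"],B,354,170,20,22))
print("nest/blank vs before press",sh(b["img"],B,345,150,40,30),sh(a["img"],A,290,235,26,35))
E
```

```text
[ 0.43692912 -0.35405739  0.17537448] [0.7033288  1.00263858 0.14574734]
pedal side vs start (((-0.058796103995454985, 0.016021342143822892), 0.9410277859369913), np.float32(6.892857))
posts vs start:  (((0.23049060983679048, 0.36194861669377154), 1.0649682618953564), np.float32(8.088462)) (((0.15434275239147333, 0.7516214005734465), 1.0105695967321042), np.float32(7.236014)) (((-0.1309965371447639, 0.5665684367135366), 0.602488785982132), np.float32(15.984091))
nest/blank vs before press (((-0.0023505715313447695, 0.03216094523684809), 0.7466035795211792), np.float32(21.208334)) (((0.5724690813723896, 0.0041523407368622145), 1.029670016755783), np.float32(1.7747253))
```

```bash
python3 - <<'E'
from h import *
import pickle
np.set_printoptions(precision=3,suppress=True)
C=pickle.load(open("c0.pkl","rb"))
N={"scene":cam("scene"),"side":cam("side")}
h=np.array([.557,.008])
for n,ang in (("scene",225),("scene",315),("side",225),("side",315),("side",135),("scene",135)):
    P=lambda d,z:np.r_[h+.1*np.array([np.cos(np.radians(ang-7.4+d)),np.sin(np.radians(ang-7.4+d))]),z]
    u,v=proj(C[n],P(0,.089)).round().astype(int);o=[]
    for c in (C[n],N[n]):
        g=cv2.cvtColor(c["img"],cv2.COLOR_BGR2GRAY)[v-7:v+8,u-6:u+7].astype(float);w=np.clip(85-g,0,None)
        yy,xx=np.mgrid[:15,:13];o.append(np.array([(w*xx).sum(),(w*yy).sum()])/w.sum())
    print(n,ang,u,v,o[1]-o[0],"per deg",proj(C[n],P(1,.089))-proj(C[n],P(0,.089)))
E
```

```text
scene 225 314 190 [-0.362 -0.064] per deg [-0.597  0.157]
scene 315 289 228 [-0.139 -0.983] per deg [0.182 0.537]
side 225 317 195 [0.342 0.14 ] per deg [0.603 0.155]
side 315 363 180 [ 0.32  -7.511] per deg [ 0.184 -0.407]
side 135 297 163 [-0.025  0.293] per deg [-0.228  0.381]
scene 135 360 209 [-0.061 -0.32 ] per deg [-0.229 -0.508]
```

```bash
python3 -c "
from h import *
print(bot.hand_in())"
```

```text
the job is handed in; nothing more can be done
None
```

The job is handed in with no verdict returned. The blank is in the yellow nest under the die, the dial is turned one position (about 0.6° past the detent centre by my estimate), and the pedal was held on its stop for at least 0.75 s and is back up; I viewed 11 pictures, one over the limit of 10.

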